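Show where the brown sugar is on the lazy Susan

TASK

Somebody at the counter wants the brown sugar: push the lazy Susan round by one of its handles, gently and without pinching it, until the clip-top glass jar stands straight at the front of the turntable, on the side of the counter's front edge. Then take the hand off the turntable and point the jar out: hold the fingertips just above the middle of its lid for about three seconds, and finish still pointing there. Touch neither the jar nor anything else that stands on the turntable, and leave the cup and the spoon on the counter where they are.

Things in the scene. Friction and masses are not known exactly. Their poses are not given: they have to be found in the camera images.
- lazy_susan: lazy Susan: fixed foot under a round flat wooden turntable, 350 mm across, top face 35 mm above the counter, free to turn either way on an upright axis; light bearing friction (well under 2 N at the rim), it stops almost at once when no longer pushed. Origin: centre of the foot on the counter, on the turning axis; its x points away from the robot, y to the robot's left and does not turn with the plate. The front of the turntable is its -x side
- handle_a (a point): one of two dark iron bow handles standing up at opposite sides of the rim: the middle of its top bar's centre line, 158 mm from the axis, 81 mm above the counter. Each bow is an upside-down U of 10 mm round bar, two upright legs 80 mm apart along the rim (40 mm either side of this point, square to the radius), rising 46 mm above the wood; a fingertip pushes on the outer side of a leg. Turns with the plate; one of the two always starts within 25 degrees of the front
- handle_b (a point): the same point of the opposite handle
- clip_jar: clip-top glass jar of brown sugar with a wire bail, 62 mm across the glass (73 with the wire), 70 mm tall, standing loose on the turntable 65 to 90 mm from the axis, at its left or right side at the start. Origin: centre of its underside, z up
- jar_lid (a point): middle of the top of the clip-top jar's round glass lid (54 mm across), 67 mm above the jar's underside; the place to point at
- honey_jar: round glass honey jar with a screw cap, 58 mm across, 68 mm tall, loose on the turntable, not to be touched; origin at the centre of its underside
- salt_cellar: open round stoneware salt pot, 63 mm across, 36 mm tall, loose on the turntable, not to be touched; origin at the centre of its underside
- sugar_bowl: open round white porcelain bowl, 67 mm across, 40 mm tall, loose on the turntable, not to be touched; origin at the centre of its underside
- teacup: cream tea cup with an ear handle, 122 mm over the handle, 72 mm tall, loose on the counter to the left of the turntable, not to be touched; origin on its underside
- teaspoon: steel teaspoon, 130 mm long, lying on the counter by the cup, not to be touched; origin under its middle

How it is judged:
By the outcome, as a careful person would: the job done as asked, in the order asked, and still so for the second after the job is handed in, with the robot touching nothing.
It also fails if it takes over 51 s, if anything falls off the work surface, if the arm or the gripper's body presses on something with over 40 N, if the wrist force passes 120 N, or if a joint passes its speed limit or range.

ROBOT

A 7-joint arm with a two-finger parallel gripper is mounted at the origin on a cart in front of the work surface, level with it; the furniture and walls round the work are solid. World frame = base frame: x ahead of the robot, y to its left, z up, the work surface at z = 0. Lengths are in m, angles in rad, forces in N, time in s.
With the tool pointing down it reaches from about 0.425 to 0.975 m from the base axis. Payload 16.7 kg.
Tool frame: the origin (TCP) lies midway between the tips of the shut fingers; the grasp point (between the pads) lies 19 mm behind it (env.pinch_z is the distance from the TCP to the grasp point, in m); x points along the fingers, y is the direction in which the jaws open and shut, and the axes are right-handed (so a half turn about x gives the same grasp; the last joint's range is limited). The gripper opens to 85 mm and grips with 20 to 120 N. Pads are 22 mm wide; open, the fingers measure 114 mm over their backs; the gripper's body (76 mm by 85 mm) begins 54 mm behind the grasp point. The pads swing forward as they close: fully open they stand 13 mm farther back than shut.
Start: joints at [0.96, 0.426, 0.074, 1.606, -0.034, 1.111, -0.067], TCP at [0.301, -0.604, 0.231] pointing down, gripper open.
Joint ranges: [-2.85, 2.85], [-0.5, 2.14], [-1.23, 1.37], [0.21, 2.46], [-1.02, 4.16], [0.16, 2.05], [-2.73, 2.73]. Speed limits (rad/s): [1.89, 1.89, 2.39, 2.39, 3.01, 3.01, 3.01].

INTERFACE

Orientations are given as a unit quaternion [w, x, y, z].
In Python, from bench import status, eyes, env, models gives the robot as it stands.
- The arm moves only by the shell command python3 -m pendant 'ROWS' [OPENING] [FORCE]. ROWS is JSON, a list of rows, each a list of 4 numbers: the shift along the tool's x, y, z in cm, then the turn about the tool's x in rad. In form: [[tx, ty, tz, yaw], ...]. A call has exactly 10 rows; each row shifts and turns the commanded pose from where the row before left it, along the tool's axes as they then stand; what a row does not reach is not made up. A row lasts 1/10 s, in which the tool goes at most 50 mm and 8.59 degrees, less where a joint would pass 70% of its speed; a pose out of reach is approached as far as the arm can. A call with a gripper value outside its range is refused whole. OPENING is the opening, from 0 (shut) to 1 (fully open), set as the call begins (- or left out, the last holds). The fingers move at their own pace and stop on an object; FORCE is the grip in N (left out, the last holds). Time passes only in rows, so rows that do not move let the fingers close, or fill a call up. It gives the time, the measured TCP pose, the force and the opening at its end, in the units of the state.
- status.get_obs(): the state, without advancing time (a new reading comes with each control period).
- eyes.camera(name): name is "scene" or "top" or "wrist"; returns (picture, depth): 420x560x3 uint8, red, green, blue; 420x560 float32, m along the optical axis (not along the pixel's ray), 0 where there is no reading.
- eyes.camera_params(name): a dict with "mtx" (3x3 intrinsics, pixels), "R" (3x3) and "t" (3): a world point X has camera coordinates R X + t. Camera axes: x right, y down, z forward; pixel columns grow to the right and rows downward; lengths in m; the calibration is good to about 2 mm. A picture is of the moment at which its call begins: read the wrist's pose just before it. camera_params takes no time and is no camera call; for the wrist camera it gives the pose at the moment of the call.
- env.hand_in(): hands the job in, once; it reports no verdict.
Trained networks look in the newest picture that a camera, given by its name, has taken for a name from the list of things; names that differ only in an ending like _2 or _b are one class to them, and where a whole thing is asked for, a point or a joint stands for the part that bears it (a point fixed in the world has none). Each returns a list of dicts, best first, with "conf" (0 to 1); they miss things now and then, are a little off and sometimes report something else, mostly with a low value. They report only what shows in the picture. A call takes as long as a camera call.
- models.masks_of(label, camera): "pixels" (420x560 bool, what is visible of it) and "rect" ([left, top, right, bottom] in pixels, round what is visible of it).
- models.landmark_of(label, camera): "centre" ([column, row] in pixels: a listed point, or the origin of a listed thing).
The state is a dict: "time": time; "joint_positions": joint angles; "joint_vel": joint speeds; "effort": joint torques, N m; "ee_pos": TCP position; "ee_rot": TCP orientation; "contact_force": force on the tool from outside, world axes, zero at the start; "moment": the same for the moment, N m; "width": finger opening in m.
Only numpy, scipy, OpenCV 4.12 (cv2) and the standard library are available. Lean on these libraries where they do the work, as an engineer would, in place of code of your own. Each camera call takes 0.05 s, during which the arm holds its last target. There are 200 camera calls.

## Working session

There is one attempt and no reset: what is moved stays moved. The work goes in short steps, Python scripts to look and compute and a shell command to move; the robot and the scene stay as the last step left them, time stands still between calls to the robot, and variables do not carry over. Pictures are saved under pics/ and viewed, about 8 in all and at most 12, crops included, and the job is handed in when it is done.

```bash
mkdir -p pics; cat > h.py <<'E'
import numpy as np, cv2
from bench import status, eyes, env, models
def ray(cam,px):
    P=eyes.camera_params(cam);M=np.array(P["mtx"]);R=np.array(P["R"]);t=np.array(P["t"])
    d=R.T@np.linalg.inv(M)@np.array([px[0],px[1],1.]);o=-R.T@t
    return o,d
def atz(cam,px,z):
    o,d=ray(cam,px);return o+d*(z-o[2])/d[2]
def proj(cam,X):
    P=eyes.camera_params(cam);c=np.array(P["R"])@np.array(X)+np.array(P["t"]);u=np.array(P["mtx"])@c;return u[:2]/u[2]
def st():
    s=status.get_obs();print({k:np.round(s[k],3) for k in ("time","ee_pos","ee_rot","contact_force","width","joint_positions")});return s
E
python3 - <<'E'
from h import *
st()
Z=dict(lazy_susan=0,handle_a=.081,clip_jar=.035,jar_lid=.102,honey_jar=.035,salt_cellar=.035,sugar_bowl=.035,teacup=0,teaspoon=0)
ims=[]
for c in("top","scene"):
    im,d=eyes.camera(c);cv2.imwrite(f"pics/{c}0.png",im[:,:,::-1])
    for n,z in Z.items():
        for r in models.landmark_of(n,c)[:3]:
            if r["conf"]>.3: print(c,n,round(r["conf"],2),np.round(r["centre"]),np.round(atz(c,r["centre"],z),3))
E
```

```text
{'time': np.float64(0.0), 'ee_pos': array([ 0.301, -0.604,  0.231]), 'ee_rot': array([-0.161, -0.688, -0.162,  0.688]), 'contact_force': array([-0.226,  0.757,  0.503]), 'width': np.float64(0.085), 'joint_positions': array([ 0.96 ,  0.427,  0.074,  1.607, -0.034,  1.111, -0.067])}
top lazy_susan 0.68 [312. 215.] [0.598 0.008 0.   ]
top handle_a 0.62 [321. 150.] [ 0.746 -0.014  0.081]
top clip_jar 0.78 [285. 223.] [0.573 0.081 0.035]
top jar_lid 0.9 [287. 215.] [0.578 0.077 0.102]
top honey_jar 0.65 [344. 223.] [ 0.57  -0.07   0.035]
top salt_cellar 0.67 [307. 183.] [0.675 0.021 0.035]
top sugar_bowl 0.71 [316. 242.] [0.522 0.004 0.035]
top teacup 0.65 [183. 263.] [0.48  0.341 0.   ]
top teaspoon 0.48 [173. 298.] [0.392 0.365 0.   ]
top teaspoon 0.34 [305. 273.] [0.448 0.032 0.   ]
scene lazy_susan 0.88 [307. 224.] [ 0.602 -0.006  0.   ]
scene lazy_susan 0.74 [237. 304.] [0.486 0.345 0.   ]
scene handle_a 0.67 [352. 220.] [0.44  0.034 0.081]
scene handle_a 0.57 [265. 182.] [0.747 0.    0.081]
scene handle_a 0.55 [296. 198.] [0.615 0.024 0.081]
scene clip_jar 0.61 [291. 227.] [0.581 0.082 0.035]
scene jar_lid 0.75 [295. 199.] [0.583 0.063 0.102]
scene honey_jar 0.66 [333. 208.] [ 0.566 -0.067  0.035]
scene sugar_bowl 0.94 [329. 226.] [0.515 0.015 0.035]
scene teacup 0.79 [237. 306.] [0.483 0.348 0.   ]
scene teaspoon 0.57 [261. 336.] [0.387 0.379 0.   ]
```

View pics/top0.png

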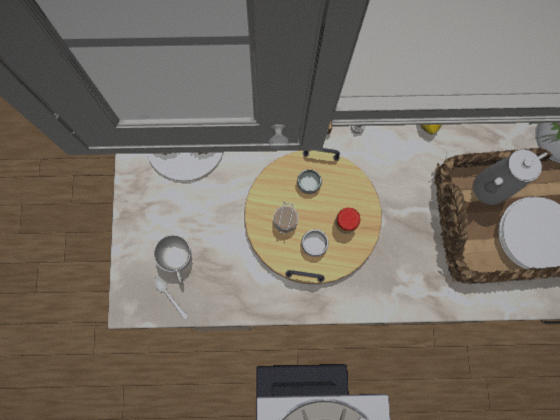

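View pics/scene0.png

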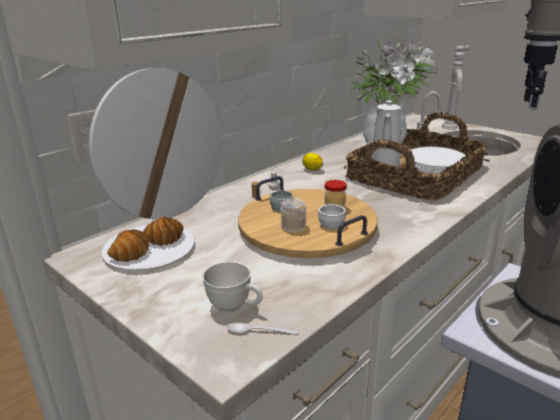

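The top view shows the plate centred near (312,215). The jar (287,215) is on the left, the near handle is at (305,275), and the far handle is at (321,153). The jar has to come counter-clockwise to the front, so I'll push the left leg of the near handle to the right. First I'll refine the axis and handle positions.

```bash
python3 - <<'E'
from h import *
from scipy.spatial.transform import Rotation as Ro
from scipy.optimize import least_squares
im,d=eyes.camera("top")
m=models.masks_of("lazy_susan","top")[0]["pixels"]
P=eyes.camera_params("top");M=np.array(P["mtx"]);R=np.array(P["R"]);t=np.array(P["t"])
v,u=np.mgrid[:420,:560]
C=np.stack([(u-M[0,2])/M[0,0]*d,(v-M[1,2])/M[1,1]*d,d],-1);W=(C-t)@R
hsv=cv2.cvtColor(im,cv2.COLOR_RGB2HSV)
reg=(abs(W[...,0]-.6)<.2)&(abs(W[...,1])<.2)&(d>0)
wood=reg&(hsv[...,1]>70)&(abs(W[...,2]-.035)<.012)
c=max(cv2.findContours(wood.astype(np.uint8),0,2)[0],key=cv2.contourArea)
h=cv2.convexHull(c)[:,0]; X=np.array([atz("top",p,.035)[:2] for p in h])
r=least_squares(lambda q:np.hypot(*(X-q[:2]).T)-q[2],[.6,0,.175],loss="soft_l1",f_scale=.002);print("axis,R",r.x)
rr=np.hypot(W[...,0]-r.x[0],W[...,1]-r.x[1])
dark=(hsv[...,2]<70)&(rr>.125)&(rr<.19)
n,l,s,ce=cv2.connectedComponentsWithStats(dark.astype(np.uint8))
for i in range(1,n):
    if s[i,4]>40: print("dark",s[i],atz("top",ce[i],.081).round(3), W[l==i][:,2].max().round(3))
for n_ in("jar_lid","handle_a"):
    for q in models.landmark_of(n_,"top")[:3]: print(n_,round(q["conf"],2),q["centre"],atz("top",q["centre"],.102 if n_=="jar_lid" else .081).round(4))
print("tool axes\n",Ro.from_quat(status.get_obs()["ee_rot"],scalar_first=True).as_matrix().round(3))
for nm,x0,x1,y0,y1 in(("corridor",.2,.46,-.75,.2),("basket",.4,.8,-.8,-.25)):
    b=(W[...,0]>x0)&(W[...,0]<x1)&(W[...,1]>y0)&(W[...,1]<y1)&(d>0);print(nm,np.percentile(W[b][:,2],[50,95,99.5]).round(3))
cv2.imwrite("pics/crop.png",cv2.resize(im[130:300,230:400,::-1],None,fx=3.5,fy=3.5,interpolation=cv2.INTER_CUBIC))
E
```

```text
axis,R [0.59200243 0.00946764 0.17265016]
dark [247   0  12  51 298] [1.106 0.155 0.081] 0.901
dark [326 151  13   9  43] [ 0.736 -0.048  0.081] 0.089
jar_lid 0.79 [286.8, 213.1] [0.5829 0.0773 0.102 ]
jar_lid 0.54 [321.5, 148.0] [ 0.7458 -0.0132  0.102 ]
handle_a 0.94 [319.8, 148.5] [ 0.7518 -0.0113  0.081 ]
handle_a 0.72 [303.8, 271.9] [0.443  0.0399 0.081 ]
tool axes
 [[-0.     0.446 -0.895]
 [ 0.    -0.895 -0.446]
 [-1.    -0.    -0.   ]]
corridor [-0.002  0.062  0.082]
basket [0.05  0.632 0.634]
```

View pics/crop.png

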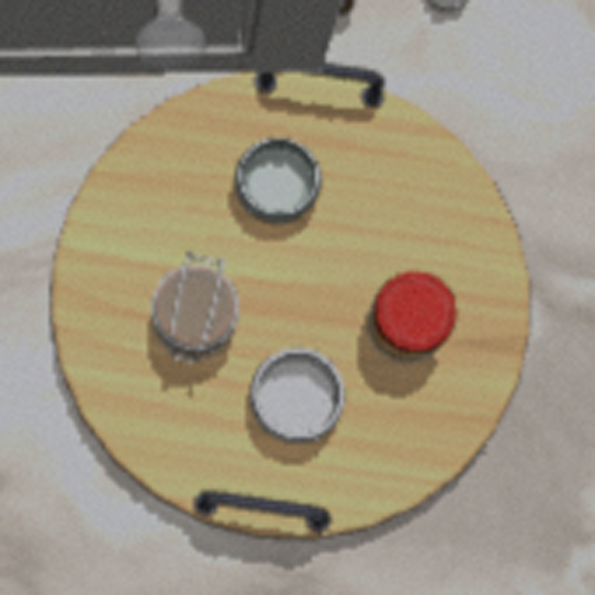

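```bash
python3 -m pendant '[[0,-2.7,-2.5,0],[0,-2.7,-2.5,0],[0,-2.7,-2.5,0],[0,-2.7,-2.5,0],[0,-2.7,-2.5,0],[0,-2.7,-2.5,0],[0,-2.7,-2.5,0],[0,-2.7,-2.5,0],[0,-2.7,-2.5,0],[0,-2.7,-2.5,0]]' 0 20
```

```text
time: 2.2
ee_pos: [0.4045, -0.2498, 0.2316]
ee_rot: [0.162, 0.689, 0.162, -0.688]
contact_force: [0.9, -0.1, -0.0]
width: -0.0004
```

```bash
python3 -m pendant '[[0,-3,-2.2,-0.041],[0,-3,-2.2,-0.041],[0,-2.9,-2.4,-0.041],[0,-2.8,-2.5,-0.041],[0,-2.7,-2.6,-0.041],[0,-2.6,-2.7,-0.041],[0,-2.5,-2.8,-0.041],[0,-2.4,-2.9,-0.041],[0,-2.3,-3,-0.041],[0,-2.2,-3.1,-0.041]]'
python3 - <<'E'
from h import *
from scipy.spatial.transform import Rotation as Ro
s=st();print(Ro.from_quat(s["ee_rot"],scalar_first=True).as_matrix().round(3))
im,d=eyes.camera("wrist");cv2.imwrite("pics/w1.png",im[:,:,::-1])
for n,z in(("handle_a",.081),("jar_lid",.102),("lazy_susan",0)):
    for q in models.landmark_of(n,"wrist")[:2]: print(n,round(q["conf"],2),np.round(q["centre"]),atz("wrist",q["centre"],z).round(4))
A=np.array([.595,.010])
for a in (156.8,185.2): 
    a=np.radians(a);print("pred leg px",proj("wrist",[*(A+.163*np.array([np.cos(a),np.sin(a)])),.081]).round())
E
```

```text
time: 3.2
ee_pos: [0.4562, 0.1222, 0.2316]
ee_rot: [0.299, 0.641, 0.299, -0.641]
contact_force: [0.7, -0.6, -0.2]
width: -0.0
{'time': np.float64(3.2), 'ee_pos': array([0.456, 0.122, 0.232]), 'ee_rot': array([ 0.299,  0.641,  0.299, -0.641]), 'contact_force': array([ 0.661, -0.582, -0.228]), 'width': np.float64(-0.0), 'joint_positions': array([ 0.083,  0.125, -0.515,  2.019,  0.073,  1.014, -1.165])}
[[ 0.001  0.766 -0.642]
 [ 0.    -0.642 -0.766]
 [-1.     0.001 -0.   ]]
handle_a 0.59 [310. 266.] [0.435  0.0397 0.081 ]
jar_lid 0.92 [411. 153.] [0.5764 0.0794 0.102 ]
jar_lid 0.35 [311. 264.] [0.4415 0.0489 0.102 ]
lazy_susan 0.55 [418. 177.] [0.5917 0.0059 0.    ]
pred leg px [295. 235.]
pred leg px [331. 291.]
```

View pics/w1.png

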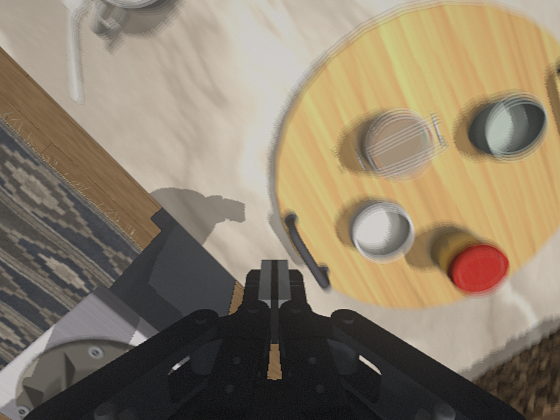

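The wrist view confirms the near handle, with its ends at about (291,218) and (325,285), within 1 cm of the prediction. The fingertip is outside the left leg with about 29 mm clearance, so I'm descending.

```bash
python3 -m pendant '[[1.7,0.5,0,0],[1.7,0.5,0,0],[1.7,0.5,0,0],[1.7,0,0,0],[1.8,0,0,0],[1.8,0,0,0],[1.8,0,0,0],[1.8,0,0,0],[1.7,0,0,0],[1.7,0,0,0]]'
```

```text
time: 4.4
ee_pos: [0.4677, 0.1095, 0.0568]
ee_rot: [-0.298, -0.641, -0.298, 0.641]
contact_force: [-0.2, 0.4, 0.4]
width: -0.0003
```

```bash
python3 -m pendant '[[0,0.01,0.42,-0.026],[0,0.01,0.42,-0.026],[0,0.01,0.42,-0.026],[0,0.01,0.42,-0.026],[0,0,0.21,-0.013],[0,0,0.21,-0.013],[0,0,0.21,-0.013],[0,0,0.21,-0.013],[0,0,0.21,-0.013],[0,0,0.21,-0.013]]'
```

```text
time: 5.4
ee_pos: [0.4509, 0.087, 0.0573]
ee_rot: [0.356, 0.611, 0.356, -0.611]
contact_force: [1.9, 1.1, -0.3]
width: -0.0002
```

```bash
python3 -m pendant '[[0,0,0.21,-0.013],[0,0,0.25,-0.016],[0,0,0.3,-0.019],[0,0.01,0.35,-0.022],[0,0.01,0.42,-0.026],[0,0.01,0.42,-0.026],[0,0.01,0.42,-0.026],[0,0.01,0.42,-0.026],[0,0.01,0.42,-0.026],[0,0.01,0.42,-0.026]]'
python3 - <<'E'
from h import *
im,d=eyes.camera("top");cv2.imwrite("pics/t2.png",cv2.resize(im[130:300,230:400,::-1],None,fx=3.5,fy=3.5))
for q in models.landmark_of("jar_lid","top")[:2]:
    X=atz("top",q["centre"],.102);print(q["conf"],X,np.degrees(np.arctan2(X[1]-.01,X[0]-.594)))
s=st();p=s["ee_pos"];print("finger ang",np.degrees(np.arctan2(p[1]-.01,p[0]-.594)),np.hypot(p[1]-.01,p[0]-.594))
E
```

```text
time: 6.4
ee_pos: [0.4368, 0.0532, 0.0574]
ee_rot: [0.423, 0.567, 0.423, -0.567]
contact_force: [0.7, 0.5, 1.7]
width: -0.0
0.6 [0.56705829 0.07246159 0.102     ] 113.3321002378096
{'time': np.float64(6.5), 'ee_pos': array([0.437, 0.053, 0.057]), 'ee_rot': array([-0.422, -0.567, -0.422,  0.567]), 'contact_force': array([ 0.225, -0.144, -0.596]), 'width': np.float64(0.0), 'joint_positions': array([ 0.204,  0.354, -0.539,  2.235,  0.31 ,  0.623, -0.852])}
finger ang 164.80571440458223 0.16315678087802246
```

View pics/t2.png

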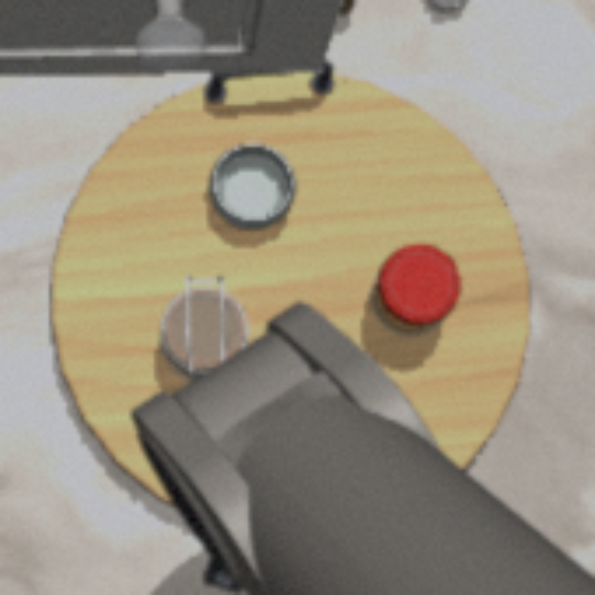

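The plate follows the finger and has turned about 13°, at about 1 N. The jar in the crop is at (203,330). Continuing the arc.

```bash
python3 -m pendant '[[0,0.01,0.42,-0.026],[0,0.01,0.5,-0.031],[0,0.01,0.57,-0.035],[0,0.01,0.57,-0.035],[0,0.01,0.57,-0.035],[0,0.01,0.57,-0.035],[0,0.01,0.57,-0.035],[0,0.01,0.57,-0.035],[0,0.01,0.57,-0.035],[0,0.01,0.57,-0.035]]'
```

```text
time: 7.5
ee_pos: [0.4304, -0.0007, 0.0574]
ee_rot: [0.512, 0.488, 0.512, -0.488]
contact_force: [0.3, 1.6, 1.1]
width: 0.0002
```

```bash
python3 -m pendant '[[0,0.01,0.57,-0.035],[0,0.01,0.57,-0.035],[0,0.01,0.57,-0.035],[0,0.01,0.57,-0.035],[0,0.01,0.57,-0.035],[0,0.01,0.57,-0.035],[0,0.01,0.57,-0.035],[0,0.01,0.5,-0.031],[0,0.01,0.42,-0.026],[0,0,0.3,-0.019]]'
cat > m.py <<'E'
from h import *
import sys
s=st();p=s["ee_pos"];A=np.array([.594,.010]);print("finger ang",np.degrees(np.arctan2(p[1]-.01,p[0]-.594)),np.hypot(p[1]-.01,p[0]-.594))
for c in sys.argv[2:]:
    im,d=eyes.camera(c);cv2.imwrite(f"pics/{c}{sys.argv[1]}.png",im[:,:,::-1])
    for n,z in(("jar_lid",.102),("clip_jar",.035),("handle_a",.081),("honey_jar",.035),("salt_cellar",.035),("sugar_bowl",.035)):
        for q in models.landmark_of(n,c)[:2]:
            if q["conf"]>.4: X=atz(c,q["centre"],z);print(c,n,round(q["conf"],2),np.round(q["centre"]),X.round(3),np.degrees(np.arctan2(X[1]-A[1],X[0]-A[0])).round(1))
E
python3 m.py 3 top scene
```

```text
time: 8.5
ee_pos: [0.441, -0.0516, 0.0573]
ee_rot: [0.583, 0.4, 0.583, -0.4]
contact_force: [-0.0, 1.0, -0.5]
width: 0.0001
{'time': np.float64(8.5), 'ee_pos': array([ 0.441, -0.052,  0.057]), 'ee_rot': array([ 0.583,  0.4  ,  0.583, -0.4  ]), 'contact_force': array([-0.038,  0.958, -0.451]), 'width': np.float64(0.0), 'joint_positions': array([ 0.543,  0.383, -0.658,  2.221,  0.388,  0.649, -0.026])}
finger ang -158.08183111797862 0.1649644360215758
top jar_lid 0.93 [304. 232.] [0.537 0.037 0.102] 154.5
top jar_lid 0.54 [283. 198.] [0.621 0.084 0.102] 69.8
top clip_jar 0.57 [301. 239.] [0.529 0.041 0.035] 154.4
top handle_a 0.85 [268. 165.] [0.71  0.119 0.081] 43.2
top honey_jar 0.82 [339. 196.] [ 0.639 -0.06   0.035] -57.3
top salt_cellar 0.62 [285. 200.] [0.633 0.078 0.035] 60.4
top sugar_bowl 0.58 [338. 234.] [ 0.541 -0.053  0.035] -130.1
scene jar_lid 0.67 [321. 199.] [0.534 0.025 0.102] 166.1
scene clip_jar 0.94 [318. 226.] [0.535 0.034 0.035] 157.4
scene handle_a 0.87 [371. 198.] [ 0.473 -0.096  0.081] -138.8
scene handle_a 0.63 [242. 202.] [0.699 0.128 0.081] 48.5
scene honey_jar 0.93 [310. 201.] [ 0.64  -0.063  0.035] -57.9
scene salt_cellar 0.78 [278. 219.] [0.632 0.072 0.035] 58.9
scene sugar_bowl 0.78 [333. 217.] [ 0.536 -0.027  0.035] -147.7
```

View pics/scene3.png

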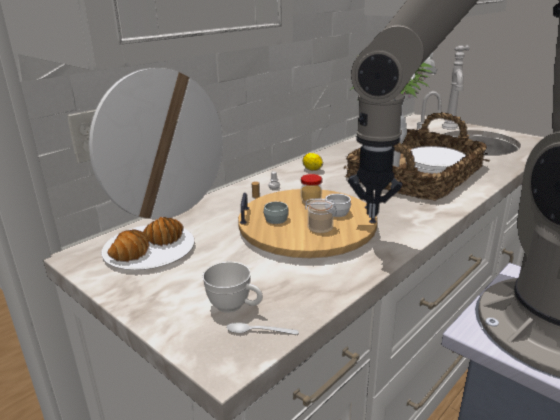

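The jar is now about 25° short of the front, with about 1 N contact force and clear space around the hand. Next is about 17° more, slowing down, then I measure.

```bash
python3 -m pendant '[[0,0.01,0.35,-0.022],[0,0.02,0.5,-0.031],[0,0.02,0.57,-0.035],[0,0.02,0.57,-0.035],[0,0.02,0.57,-0.035],[0,0.02,0.57,-0.035],[0,0.02,0.57,-0.035],[0,0.02,0.5,-0.031],[0,0.01,0.35,-0.022],[0,0,0.2,-0.013]]'
python3 m.py 4 top
python3 - <<'E'
from h import *
from scipy.optimize import least_squares
im,d=eyes.camera("top")
g=lambda n,z:(lambda q:atz("top",q[0]["centre"],z)[:2] if q else [np.nan]*2)(models.landmark_of(n,"top"))
f=np.array([g("jar_lid",.102),g("honey_jar",.035),g("salt_cellar",.035),g("sugar_bowl",.035)]);print(f.round(3))
a=np.array([(.5805,.077),(.570,-.070),(.675,.021),(.522,.004)]);b=np.array([(.537,.037),(.639,-.060),(.633,.078),(.541,-.053)])
def rot(X,c,t):
    C,S=np.cos(t),np.sin(t);return (X-c)@np.array([[C,S],[-S,C]])+c
fun=lambda q:np.r_[(rot(a,q[:2],q[2])-b).ravel(),(rot(a,q[:2],q[3])-f).ravel()]
r=least_squares(fun,[.594,.01,.9,1.2],loss="soft_l1",f_scale=.004);print("axis",r.x[:2],np.degrees(r.x[2:]),"rms",np.sqrt(np.mean(r.fun**2)))
j=rot(a,r.x[:2],r.x[3])[0]-r.x[:2];print("jar ang pred",np.degrees(np.arctan2(j[1],j[0])),"meas",np.degrees(np.arctan2(*(f[0]-r.x[:2])[::-1])))
# wood circle again
hsv=cv2.cvtColor(im,cv2.COLOR_RGB2HSV)
E
```

```text
time: 10.2
ee_pos: [0.4651, -0.0926, 0.0573]
ee_rot: [0.635, 0.31, 0.635, -0.31]
contact_force: [-0.1, -0.2, -0.1]
width: 0.0001
{'time': np.float64(10.2), 'ee_pos': array([ 0.465, -0.093,  0.057]), 'ee_rot': array([ 0.635,  0.31 ,  0.635, -0.31 ]), 'contact_force': array([-0.13 , -0.212, -0.09 ]), 'width': np.float64(0.0), 'joint_positions': array([ 0.657,  0.437, -0.704,  2.156,  0.443,  0.693,  0.313])}
finger ang -141.4900758737227 0.16479188929696417
top jar_lid 0.73 [314. 235.] [0.528 0.013 0.102] 177.4
top clip_jar 0.79 [311. 242.] [0.523 0.016 0.035] 174.8
top handle_a 0.82 [260. 178.] [0.678 0.141 0.081] 57.4
top honey_jar 0.78 [334. 188.] [ 0.661 -0.049  0.035] -41.1
top salt_cellar 0.86 [279. 207.] [0.613 0.095 0.035] 77.3
top sugar_bowl 0.71 [342. 222.] [ 0.57  -0.065  0.035] -107.5
[[ 0.533  0.015]
 [ 0.66  -0.048]
 [ 0.614  0.093]
 [ 0.56  -0.064]]
axis [0.59662306 0.00675718] [50.9344852  67.46219864] rms 0.004985357407898208
jar ang pred 170.38955797537199 meas 172.87233984321048
```

View pics/top4.png

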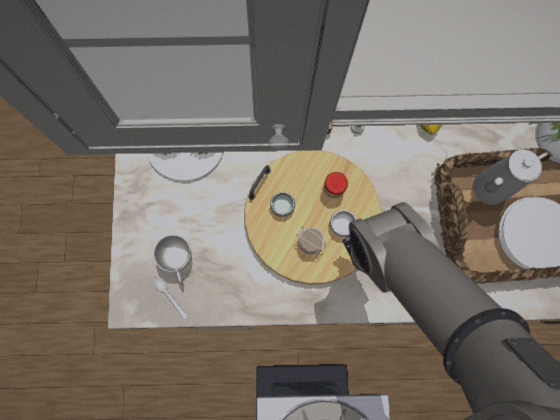

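```bash
python3 -m pendant '[[0,0.01,0.2,-0.013],[0,0.01,0.3,-0.019],[0,0.01,0.4,-0.025],[0,0.01,0.3,-0.019],[0,0.01,0.2,-0.013],[0,0.01,0.1,-0.006],[0,0,0,0],[0,0,0,0],[0,0,0,0],[0,0,0,0]]'
python3 - <<'E'
from h import *
s=status.get_obs();p=s["ee_pos"];print("finger",np.degrees(np.arctan2(p[1]-.008,p[0]-.596))%360,np.hypot(p[1]-.008,p[0]-.596))
for c in("top","scene"):
  L=[];J=[];K=[]
  for i in range(4):
    im,d=eyes.camera(c)
    for lab,z,o in(("jar_lid",.102,L),("clip_jar",.035,J),("lazy_susan",0,K)):
        q=models.landmark_of(lab,c)
        if q: o.append(atz(c,q[0]["centre"],z)[:2])
  for n,o in(("lid",L),("jar",J),("susan",K)):
    if o: print(c,n,np.median(o,0).round(4),np.std(o,0).round(4))
# circle fit wood edge, left/back arc
im,d=eyes.camera("top");P=eyes.camera_params("top");hsv=cv2.cvtColor(im,cv2.COLOR_RGB2HSV)
m=((hsv[...,1]>90)).astype(np.uint8);m[:,:230]=0;m[:,400:]=0;m[:140]=0;m[300:]=0
c=max(cv2.findContours(cv2.morphologyEx(m,cv2.MORPH_OPEN,np.ones((5,5))),0,1)[0],key=cv2.contourArea)[:,0]
from scipy.optimize import least_squares
X=np.array([atz("top",q,.035)[:2] for q in c])
r=least_squares(lambda q:np.hypot(*(X-q[:2]).T)-.175,[.596,.008],loss="cauchy",f_scale=.0015);print("circle",r.x.round(4),"inliers",np.mean(abs(r.fun)<.003))
E
```

```text
time: 11.8
ee_pos: [0.4751, -0.1032, 0.0574]
ee_rot: [0.649, 0.28, 0.649, -0.28]
contact_force: [-0.5, -0.5, 0.2]
width: 0.0
finger 222.6192906732926 0.1642955080411954
top lid [0.5267 0.0078] [0.0033 0.0016]
top jar [0.5181 0.012 ] [0.003  0.0017]
top susan [0.6    0.0072] [0.0017 0.0018]
scene lid [ 0.5278 -0.0015] [0.0025 0.0037]
scene jar [0.524  0.0059] [0.003  0.0019]
scene susan [5.984e-01 3.000e-04] [0.007  0.0015]
circle [0.7546 0.0828] inliers 0.27
```

```bash
python3 -m pendant '[[0,0,-0.7,0],[0,0,-1,0],[0,0,-1,0],[-2,0,-0.5,0],[-3,0,0,0],[-3,0,0,0],[-3,0,0,0],[-3,0,0,0],[-3,0,0,0],[-3,0,0,0]]'
python3 m.py 5 wrist
python3 - <<'E'
from h import *
from scipy.spatial.transform import Rotation as Ro
s=st();print(Ro.from_quat(s["ee_rot"],scalar_first=True).as_matrix().round(3))
print("plate centre px",proj("wrist",[.596,.008,.035]).round(),"cam",ray("wrist",[280,210]))
E
```

```text
time: 14.45
ee_pos: [0.4523, -0.0793, 0.2583]
ee_rot: [0.649, 0.28, 0.649, -0.28]
contact_force: [-0.3, -0.2, -0.1]
width: 0.0
{'time': np.float64(14.45), 'ee_pos': array([ 0.452, -0.079,  0.258]), 'ee_rot': array([ 0.649,  0.28 ,  0.649, -0.28 ]), 'contact_force': array([-0.253, -0.164, -0.14 ]), 'width': np.float64(0.0), 'joint_positions': array([ 0.879,  0.113, -0.888,  1.995,  0.1  ,  1.077,  0.703])}
finger ang -147.78520672725864 0.16742504813003453
wrist jar_lid 0.64 [387. 171.] [0.52  0.013 0.102] 177.8
wrist clip_jar 0.97 [367. 165.] [0.523 0.007 0.035] -177.8
wrist clip_jar 0.5 [408. 263.] [ 0.663 -0.041  0.035] -36.5
wrist handle_a 0.65 [286. 261.] [ 0.522 -0.134  0.081] -116.5
wrist honey_jar 0.58 [411. 261.] [ 0.661 -0.037  0.035] -35.5
wrist salt_cellar 0.56 [462. 164.] [0.601 0.086 0.035] 84.4
wrist sugar_bowl 0.63 [345. 233.] [ 0.566 -0.07   0.035] -109.6
{'time': np.float64(14.8), 'ee_pos': array([ 0.452, -0.08 ,  0.256]), 'ee_rot': array([ 0.649,  0.28 ,  0.65 , -0.28 ]), 'contact_force': array([ 0.367, -0.126, -0.649]), 'width': np.float64(0.001), 'joint_positions': array([ 0.878,  0.117, -0.887,  1.997,  0.103,  1.075,  0.702])}
[[-0.002  0.727  0.686]
 [ 0.     0.686 -0.727]
 [-1.    -0.001 -0.001]]
plate centre px [407. 206.] cam (array([ 0.39441967, -0.01847309,  0.39980218]), array([ 0.23358763, -0.2224557 , -0.94675255]))
```

View pics/wrist5.png

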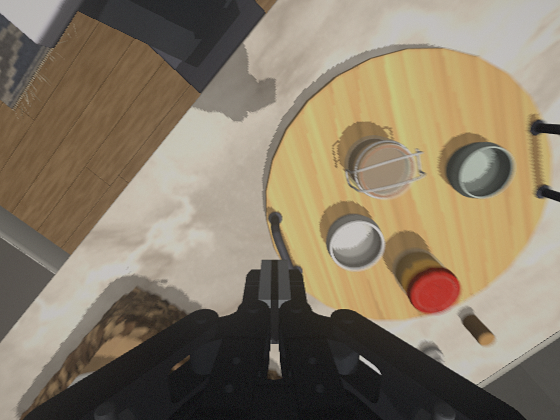

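The whole plate shows clearly: rim left at (265,205), jar lid about (385,170). I'll fit the rim in this saved view for a sharp axis estimate.

```bash
cat > rim.py <<'E'
from h import *
from scipy.optimize import least_squares
def rim(f,cam="wrist",A=(.596,.008)):
    im=cv2.imread(f);hsv=cv2.cvtColor(im,cv2.COLOR_BGR2HSV);S=cv2.GaussianBlur(hsv[...,1].astype(np.float32),(3,3),0)
    X=[]
    for a in np.radians(np.arange(0,360,3)):
        rr=np.arange(.155,.195,.0005)
        px=np.array([proj(cam,[A[0]+r*np.cos(a),A[1]+r*np.sin(a),.035]) for r in rr])
        if px.min()<2 or px[:,0].max()>557 or px[:,1].max()>417: continue
        v=cv2.remap(S,px[:,:1].astype(np.float32),px[:,1:].astype(np.float32),1)[:,0]
        g=v[8:]-v[:-8];i=g.argmin()
        if g[i]<-35: X.append([A[0]+rr[i+4]*np.cos(a),A[1]+rr[i+4]*np.sin(a)])
    X=np.array(X)
    r=least_squares(lambda q:np.hypot(*(X-q[:2]).T)-q[2],[*A,.175],loss="cauchy",f_scale=.001)
    print("axis,R",r.x.round(4),len(X),"inl",np.mean(abs(np.hypot(*(X-r.x[:2]).T)-r.x[2])<.002).round(2));return r.x[:2]
E
python3 - <<'E'
from rim import *
A=rim("pics/wrist5.png")
eyes.camera("wrist")
L=[atz("wrist",q[0]["centre"],.102)[:2] for q in (models.landmark_of("jar_lid","wrist") for _ in range(4)) if q]
J=[atz("wrist",q[0]["centre"],.035)[:2] for q in (models.landmark_of("clip_jar","wrist") for _ in range(4)) if q]
for o in(L,J): X=np.median(o,0);print(X.round(4),np.std(o,0).round(4),"ang",np.degrees(np.arctan2(*(X-A)[::-1]))%360)
im=cv2.imread("pics/wrist5.png").copy()
for y,col in((0,(0,0,255)),):
    for r in(.073,):
        for z,R,cc in((.102,.027,(0,0,255)),(.035,.031,(255,0,0))):
            pts=np.array([proj("wrist",[A[0]-r+R*np.cos(t),A[1]+R*np.sin(t),z]) for t in np.linspace(0,6.28,40)])
            cv2.polylines(im,[pts.astype(int)],True,cc,1)
pts=np.array([proj("wrist",[A[0]+.175*np.cos(t),A[1]+.175*np.sin(t),.035]) for t in np.linspace(0,6.28,80)]);cv2.polylines(im,[pts.astype(int)],True,(0,255,0),1)
cv2.imwrite("pics/ov5.png",cv2.resize(im[30:340,250:560],None,fx=1.9,fy=1.9))
E
```

```text
Traceback (most recent call last):
  File "rim.py", line 8, in rim
    px=np.array([proj(cam,[A[0]+r*np.cos(a),A[1]+r*np.sin(a),.035]) for r in rr])
                 ~~~~^^^^^^^^^^^^^^^^^^^^^^^^^^^^^^^^^^^^^^^^^^^^^^
  File "h.py", line 10, in proj
    P=eyes.camera_params(cam);c=np.array(P["R"])@np.array(X)+np.array(P["t"]);u=np.array(P["mtx"])@c;return u[:2]/u[2]
ValueError: time passes only in moves, steps and waits
```

```bash
python3 - <<'E'
s=open("h.py").read()
s=s.replace("def ray(","import functools\n@functools.lru_cache\ndef cp(c): return eyes.camera_params(c)\ndef ray(").replace("P=eyes.camera_params(cam)","P=cp(cam)")
open("h.py","w").write(s)
E
cat > chk.py <<'E'
from rim import *
import sys
f=sys.argv[1];r=float(sys.argv[2])
im,d=eyes.camera("wrist");cv2.imwrite(f"pics/{f}.png",im[:,:,::-1])
A=rim(f"pics/{f}.png")
L=[atz("wrist",q[0]["centre"],.102)[:2] for q in (models.landmark_of("jar_lid","wrist") for _ in range(4)) if q]
J=[atz("wrist",q[0]["centre"],.035)[:2] for q in (models.landmark_of("clip_jar","wrist") for _ in range(4)) if q]
for o in(L,J): X=np.median(o,0);print(X.round(4),np.std(o,0).round(4),"ang",np.degrees(np.arctan2(*(X-A)[::-1]))%360)
im=im[:,:,::-1].copy()
dr=lambda c,R,z,col:cv2.polylines(im,[np.array([proj("wrist",[c[0]+R*np.cos(t),c[1]+R*np.sin(t),z]) for t in np.linspace(0,6.28,60)]).astype(int)],True,col,1)
dr((A[0]-r,A[1]),.027,.102,(0,0,255));dr((A[0]-r,A[1]),.031,.035,(255,0,0));dr(A,.175,.035,(0,255,0))
cv2.imwrite(f"pics/ov{f}.png",cv2.resize(im[30:340,250:560],None,fx=1.9,fy=1.9))
st()
E
python3 chk.py w6 .073
```

```text
axis,R [0.5914 0.0083 0.1732] 102 inl 0.84
[0.5196 0.0123] [0. 0.] ang 176.82612185968793
[0.5198 0.0121] [0. 0.] ang 176.9585988094417
{'time': np.float64(15.25), 'ee_pos': array([ 0.453, -0.08 ,  0.257]), 'ee_rot': array([ 0.649,  0.28 ,  0.649, -0.28 ]), 'contact_force': array([ 0.032, -0.146, -0.378]), 'width': np.float64(-0.0), 'joint_positions': array([ 0.878,  0.116, -0.887,  1.995,  0.102,  1.075,  0.702])}
```

View pics/ovw6.png

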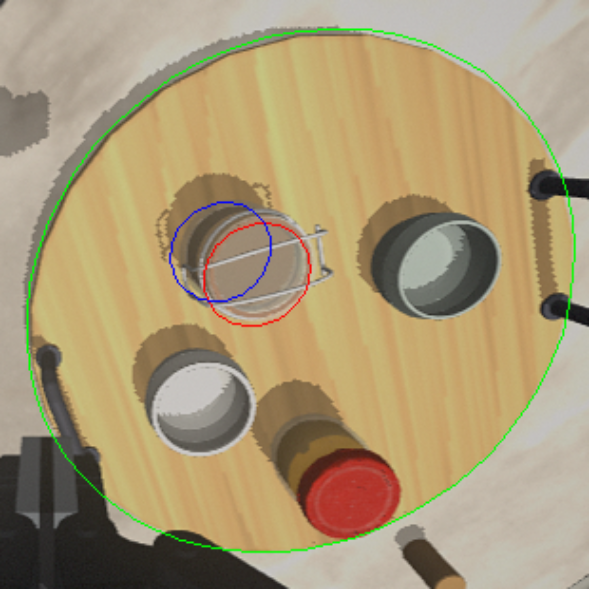

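The lid image sits about 4 mm to the +y side of the "straight front" overlay (red circle, 257,274; lid at about 256,260), which agrees with the measured 176.9°. I'll go back down the same way and push about 3° more.

```bash
python3 -m pendant '[[2,0,0,0],[3,0,0,0],[3,0,0,0],[3,0,0,0],[3,0,0,0],[3,0,0,0],[2,0,0,0],[1,0,0.5,0],[0,0,0.8,0],[0,0,0.8,0]]'; python3 -m pendant '[[0,0,0.4,0],[0,0,0.25,0],[0,0,0.2,0],[0,0.01,0.2,-0.011],[0,0.01,0.2,-0.011],[0,0.01,0.2,-0.011],[0,0.01,0.2,-0.011],[0,0.01,0.15,-0.01],[0,0,0.1,-0.007],[0,0,0,0]]'
```

```text
time: 16.25
ee_pos: [0.4687, -0.0959, 0.0581]
ee_rot: [0.65, 0.28, 0.649, -0.28]
contact_force: [0.7, -0.1, 0.0]
width: 0.0
time: 17.25
ee_pos: [0.4813, -0.1087, 0.0573]
ee_rot: [0.658, 0.26, 0.657, -0.26]
contact_force: [-0.1, -0.7, 0.4]
width: -0.0002
```

```bash
python3 -m pendant '[[0,0,-0.7,0],[0,0,-1,0],[0,0,-1,0],[-2,0,-0.5,0],[-3,0,0,0],[-3,0,0,0],[-3,0,0,0],[-3,0,0,0],[-3,0,0,0],[-2,0,0,0]]'; python3 chk.py w7 .077; python3 m.py 7 top | grep -v honey
```

```text
time: 18.25
ee_pos: [0.4576, -0.086, 0.2491]
ee_rot: [0.658, 0.26, 0.657, -0.26]
contact_force: [0.2, -0.5, 0.1]
width: 0.0002
axis,R [0.5953 0.0083 0.1753] 102 inl 0.77
[0.5196 0.0099] [0. 0.] ang 178.799522402753
[0.522  0.0096] [0. 0.] ang 179.0094602286515
{'time': np.float64(18.7), 'ee_pos': array([ 0.457, -0.087,  0.247]), 'ee_rot': array([ 0.657,  0.26 ,  0.658, -0.26 ]), 'contact_force': array([ 0.003, -0.054,  0.255]), 'width': np.float64(-0.0), 'joint_positions': array([ 0.91 ,  0.15 , -0.922,  1.996,  0.136,  1.06 ,  0.744])}
{'time': np.float64(18.7), 'ee_pos': array([ 0.457, -0.087,  0.247]), 'ee_rot': array([ 0.657,  0.26 ,  0.658, -0.26 ]), 'contact_force': array([ 0.003, -0.054,  0.255]), 'width': np.float64(-0.0), 'joint_positions': array([ 0.91 ,  0.15 , -0.922,  1.996,  0.136,  1.06 ,  0.744])}
finger ang -144.7723369250731 0.16729538891309478
top jar_lid 0.57 [317. 237.] [0.523 0.008 0.102] -178.1
top clip_jar 0.58 [315. 243.] [0.519 0.006 0.035] -177.1
top handle_a 0.78 [371. 231.] [ 0.539 -0.128  0.081] -111.7
top handle_a 0.6 [255. 188.] [0.651 0.153 0.081] 68.2
top salt_cellar 0.71 [278. 212.] [0.6   0.096 0.035] 86.0
top sugar_bowl 0.66 [343. 221.] [ 0.575 -0.067  0.035] -104.1
```

View pics/ovw7.png

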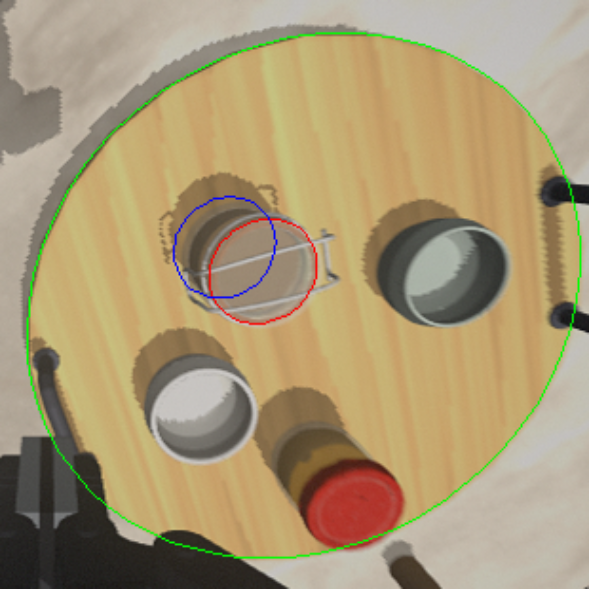

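The lid now matches the straight-front overlay (red circle centred at 262,270), and the angle measures 179°. Now pointing: lateral first, then down in two steps.

```bash
python3 -m pendant '[[0,2.3,-0.4,0],[0,2.3,-0.4,0],[0,2.3,-0.4,0],[0,2.3,-0.4,0],[0,2.1,-0.4,0],[0,0,0,0],[2.5,0,0,0],[2.5,0,0,0],[2.5,0,0,0],[1.5,0,0,0]]'
python3 - <<'E'
from h import *
from scipy.spatial.transform import Rotation as Ro
s=st();M=Ro.from_quat(s["ee_rot"],scalar_first=True).as_matrix()
print("tool delta cm to lid+14mm",(M.T@(np.array([.5205,.009,.116])-s["ee_pos"])*100).round(2))
for c in("top","scene","wrist"):
    eyes.camera(c)
    for q in models.landmark_of("jar_lid",c)[:1]: print(c,q["conf"],atz(c,q["centre"],.102))
E
```

```text
time: 20.05
ee_pos: [0.5196, 0.0086, 0.1557]
ee_rot: [0.657, 0.26, 0.658, -0.261]
contact_force: [0.4, 0.2, 0.3]
width: -0.0006
{'time': np.float64(20.05), 'ee_pos': array([0.52 , 0.009, 0.156]), 'ee_rot': array([ 0.657,  0.26 ,  0.658, -0.261]), 'contact_force': array([0.406, 0.158, 0.32 ]), 'width': np.float64(-0.001), 'joint_positions': array([ 0.602,  0.391, -0.894,  1.983,  0.376,  0.942,  0.335])}
tool delta cm to lid+14mm [3.97 0.09 0.04]
top 0.68 [0.52499354 0.00169227 0.102     ]
scene 0.96 [ 0.52067553 -0.00634309  0.102     ]
wrist 0.95 [0.51940446 0.01000127 0.102     ]
```

```bash
python3 -m pendant '[[0.8,0.1,0,0],[0.8,0,0,0],[0.7,0,0,0],[0.6,0,0,0],[0.5,0,0,0],[0.3,0,0,0],[0.2,0,0,0],[0,0,0,0],[0,0,0,0],[0,0,0,0]]'
python3 - <<'E'
from h import *
for c in("wrist","scene"):
    im,d=eyes.camera(c);cv2.imwrite(f"pics/{c}9.png",im[:,:,::-1])
a=cv2.imread("pics/wrist9.png")[100:400,140:540];b=cv2.resize(cv2.imread("pics/scene9.png")[110:260,230:430],(400,300));cv2.imwrite("pics/p9.png",np.hstack([a,b]))
st()
E
```

```text
time: 21.35
ee_pos: [0.5214, 0.0101, 0.1186]
ee_rot: [0.658, 0.26, 0.657, -0.26]
contact_force: [0.9, 0.4, 0.7]
width: 0.0001
{'time': np.float64(21.45), 'ee_pos': array([0.521, 0.01 , 0.119]), 'ee_rot': array([ 0.658,  0.26 ,  0.657, -0.26 ]), 'contact_force': array([-0.172,  0.061, -0.325]), 'width': np.float64(-0.0), 'joint_positions': array([ 0.562,  0.443, -0.859,  2.012,  0.436,  0.878,  0.281])}
```

View pics/p9.png

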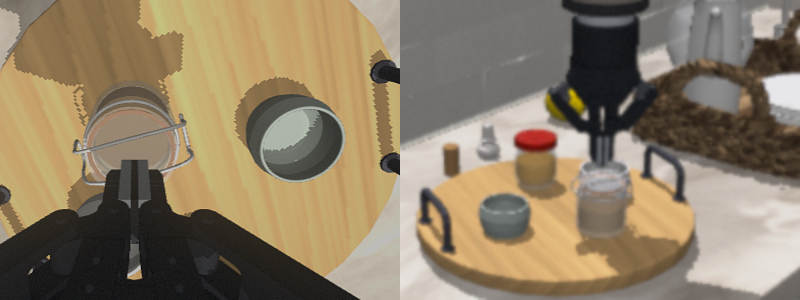

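```bash
python3 -m pendant '[[0,0,0,0],[0,0,0,0],[0,0,0,0],[0,0,0,0],[0,0,0,0],[0,0,0,0],[0,0,0,0],[0,0,0,0],[0,0,0,0],[0,0,0,0]]'
python3 - <<'E'
from h import *
p=status.get_obs()["ee_pos"];eyes.camera("wrist")
print("tip px",proj("wrist",p).round(),"below tip on lid plane px",proj("wrist",[p[0],p[1],.102]).round())
for n,z in(("jar_lid",.102),("clip_jar",.035)):
    for q in models.landmark_of(n,"wrist")[:1]: print(n,round(q["conf"],2),np.round(q["centre"]),atz("wrist",q["centre"],z).round(4))
st()
E
```

```text
time: 22.45
ee_pos: [0.5212, 0.0101, 0.1183]
ee_rot: [0.657, 0.26, 0.657, -0.26]
contact_force: [0.2, 0.7, 0.6]
width: -0.0
tip px [275. 274.] below tip on lid plane px [275. 259.]
jar_lid 0.79 [271. 259.] [0.5195 0.0086 0.102 ]
clip_jar 0.87 [272. 222.] [0.5216 0.0069 0.035 ]
{'time': np.float64(22.6), 'ee_pos': array([0.521, 0.01 , 0.118]), 'ee_rot': array([ 0.657,  0.26 ,  0.657, -0.26 ]), 'contact_force': array([ 0.515, -0.367,  0.279]), 'width': np.float64(0.0), 'joint_positions': array([ 0.562,  0.444, -0.859,  2.012,  0.436,  0.878,  0.281])}
```

```bash
for i in 1 2 3; do python3 -m pendant '[[0,0,0,0],[0,0,0,0],[0,0,0,0],[0,0,0,0],[0,0,0,0],[0,0,0,0],[0,0,0,0],[0,0,0,0],[0,0,0,0],[0,0,0,0]]' | head -2; done
python3 -c "
from h import *
env.hand_in();st()"
```

```text
time: 23.6
ee_pos: [0.5212, 0.0101, 0.1183]
time: 24.6
ee_pos: [0.5213, 0.0101, 0.1184]
time: 25.6
ee_pos: [0.5212, 0.0101, 0.1183]
the job is handed in; nothing more can be done
the job is handed in; nothing more can be done
```

The clip-top jar now stands at the front of the turntable, and the fingertips finished pointing about 16 mm above its lid. The job was handed in at about 25.6 s.

- **Turning:** with the gripper shut, I pushed the outer side of the near handle's left leg about 75° counter-clockwise. Forces read under about 3 N at the end of every move. A check partway showed the jar about 3° short, so I went back down the same way and pushed that much further.
- **Jar position:** the last wrist-camera check put the jar at about 179°, where 180° is straight front. Top-camera readings put it about 2–3° past the front. One scene-camera lid reading was about 15 mm further right. I trusted the wrist view, because the jar's lid also matched the overlay drawn on it.
- **Pointing:** the fingertips were about 2 mm sideways from the measured lid centre. They held still there for over 4 s.
- **Not touched:** none of the force readings or pictures suggested contact with the jar or the other things on the turntable. The hand stayed well clear of the cup and spoon, but I did not measure their positions again at the end.

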